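Turn a device base plate home under its clips

ROBOT

A 7-joint arm with a two-finger parallel gripper is mounted at the origin on the work surface. World frame = base frame: x ahead of the robot, y to its left, z up, the work surface at z = 0. Lengths are in m, angles in rad, forces in N, time in s.
With the tool pointing down it reaches from about 0.425 to 1.025 m from the base axis. Payload 9.4 kg.
Tool frame: the origin (TCP) lies on the centre line of the jaws, within the pads' length; the fingertips stand 14 mm ahead of it and the grasp point (between the pads) lies 5 mm behind it; x points along the fingers, y is the direction in which the jaws open and shut, and the axes are right-handed (so a half turn about x gives the same grasp; the last joint's range is limited). The gripper opens to 93 mm and grips with 3 to 60 N. Pads are 15 mm wide; open, the fingers measure 128 mm over their backs; the gripper's body (75 mm by 188 mm) begins 65 mm behind the grasp point.
Start: joints at [-1.183, 0.599, -0.003, 1.599, 0.002, 0.943, -0.08], TCP at [0.325, 0.648, 0.233] pointing down, gripper open.
Joint ranges: [-2.57, 2.57], [-0.35, 1.97], [-1.29, 1.29], [0.11, 2.56], [-1.05, 4.19], [0.11, 1.86], [-2.63, 2.63]. Speed limits (rad/s): [2.22, 2.22, 3.01, 3.01, 3.14, 3.14, 3.14].

INTERFACE

Orientations are given as a unit quaternion [w, x, y, z].
In Python, from rig import robot gives the robot as it stands.
- The arm moves only by the tool move_arm, never from a script. Its argument "increments" is a list of rows, each a list of 6 numbers: the shift along the tool's x, y, z in cm, then the turn, a rotation vector about the tool's x, y, z in degrees. A call has 1 to 12 rows; each row shifts and turns the commanded pose from where the row before left it, along the tool's axes as they then stand; what a row does not reach is not made up. A row lasts 1/10 s, in which the tool goes at most 50 mm and 8.59 degrees, less where a joint would pass 70% of its speed; a pose out of reach is approached as far as the arm can. A call is refused whole if a number of a shift passes 5 or a number of a turn 8.59, either way. A call with a gripper value outside its range is refused whole. "fingers" is the gripper's target within -1 to 1 (fully open at 1, half-way at 0, shut at -1), set as the call begins (left out, the last holds). The fingers move at their own pace and stop on an object; "squeeze" is the grip in N (left out, the last holds). Time passes only in rows, so rows that do not move let the fingers close. It gives the time, the measured TCP pose, the force and the opening at its end, in the units of the state.
- robot.state(): the state, without advancing time (a new reading comes with each control period).
- robot.camera(name): name is "scene" or "top" or "wrist"; returns a dict with "pixels" (400x640x3 uint8, red, green, blue), "range_z" (400x640 float32, m along the optical axis (not along the pixel's ray), 0 where there is no reading), "vertical_fov" (degrees; the focal length in pixels is half the picture's height over the tangent of half this angle, whatever the lens; pixels are square), "cx", "cy" (the principal point, pixels), "dist_coeffs" ([k1, k2, p1, p2, k3] as OpenCV has them; the pictures are not rectified), "extrinsics" (4x4, takes a point from world to camera coordinates); the wrist camera has in their place "T_tool_cam" (4x4, takes a point from camera to tool coordinates, whose origin is the TCP and whose axes are the tool frame's). Camera axes: x right, y up, looking along -z (the intrinsics and any distortion apply to the point x, -y, -z); pixel columns grow to the right and rows downward; lengths in m; the calibration is good to about 2 mm. A picture is of the moment at which its call begins: read the wrist's pose just before it.
- robot.close_job(): hands the job in, once; it reports no verdict.
The state is a dict: "clock": time; "joint_positions": joint angles; "joint_velocities": joint speeds; "joint_torque": joint torques, N m; "tcp_pos": TCP position; "ee_rot": TCP orientation; "wrist_force": force on the tool from outside, world axes, zero at the start; "wrist_torque": the same for the moment, N m; "width": finger opening in m.
Only numpy, scipy, OpenCV 4.12 (cv2) and the standard library are available. Lean on these libraries where they do the work, as an engineer would, in place of code of your own. Each camera call takes 0.05 s, during which the arm holds its last target. There are 200 camera calls.

TASK

Fit the flat black base plate to the grey mounting deck. Draw the plate out from under the low shelf by its flat tongue until all of it is clear and let it lie on the worktop; then take it by its upright grip, set it down skewed on the deck with its notched corner at the peg and let go; then, without touching the upright grip again, push the corner opposite the notch so that the plate turns about the peg and swings under both clips until it is fully home, its edge against the stop clip and its notch snug on the peg. Leave the other things on the table where they are.

Things in the scene. Friction and masses are not known exactly. Their poses are not given: they have to be found in the camera images.
- plate: Black anodised base plate 10 mm thick, 0.3 to 0.56 kg. Main part 140 mm (its x) by 96 mm (its y); origin under its middle, z up. A tongue 56 mm wide sticks out 50 mm on the -x edge (x -120 to -70). Its (-x, +y) corner has an 18 x 18 mm square notch. It starts flat on the worktop, tongue and 5 to 25 mm of the main part outside the shelf's front, the rest and the upright grip under the shelf.
- grip: The upright grip fixed on the plate: a vertical tab, black like the plate, 40 mm along the plate's x, 12 mm thick along the plate's y, 42 mm high, its top 52 mm above the plate's underside. Origin at the middle of its foot, on the plate's upper face (plate x = -14, y = 0, z = 10 mm); close to the centre of mass. Axes as the plate's.
- plate_tongue (a point): Point on the upper face of the tongue, 20 mm from its free end, mid-width (plate x = -100, y = 0, z = 10 mm). The fingers fit over the 56 mm width.
- plate_notch (a point): Point in the plate's notch where the peg's axis lies when both notch walls touch the peg (plate x = -59, y = 37, z = 10 mm). The notch walls lie 7 mm from it: one faces the plate's -x, one its +y.
- plate_corner (a point): The plate's corner diagonally opposite the notch, at half the thickness (plate x = 70, y = -48, z = 5 mm). Pushing the -y edge face near it (some 30 mm from the corner: nearer, the notch tends to leave the peg), towards the plate's +y, while the notch bears on the peg turns the plate counter-clockwise seen from above.
- riser: Low fixed shelf: board 340 mm wide (its y), 220 mm deep (its x), underside 71 mm and top 85 mm above the worktop, on two side legs (y = +/-160 mm) and a back strip. Origin on the worktop under the middle of its open front edge; the front faces its -x; x runs inwards.
- deck: Grey fixed slab 220 x 179 x 16 mm high (its x from -120 to 100, y from -105 to 74 mm) with a peg and two steel clips. Origin on the worktop below the plate's origin when the plate is home; a home plate's axes are the deck's. With the notch at the peg and turned 27 to 40 degrees clockwise (from above) from home, the plate clears both clips; square, it cannot be lowered in.
- deck_stop (a point): Stop clip: a post 30 mm wide, 20.5 mm high above the deck; the point is at the middle of its face, at the deck's upper face (deck x = 52, y = 48.5 mm). The plate's +y edge comes home against it, under its lip, which reaches 12 mm from the post towards the deck's -y (lip underside 15.5 mm above the deck).
- deck_side (a point): Side clip, same heights, 20 mm wide; the point is at the middle of its post's face, at the deck's upper face (deck x = 71.5, y = -33 mm), 1.5 mm beyond the +x edge of the home plate; its lip reaches 9 mm from the post towards the deck's -x.
- deck_home (a point): Point on the deck's upper face (16 mm above the worktop) where the plate's origin lies when home; axes of the deck.
- deck_peg (a point): Axis of the steel peg, 14 mm in diameter, rising 28 mm above the deck (deck x = -59, y = 37 mm); the point is 10 mm above the deck's upper face.
- mouse: Bystander, to be left alone: black computer mouse, 65 mm long, 33 mm high; origin under its middle
- flow_head: Bystander, to be left alone: white flow-sensor head, a spool 60 mm across and 56 mm high; origin under its middle
- filter_a: Bystander, to be left alone: clear breathing filter, a disc with spigots, 72 mm across and 60 mm high; origin under its middle
- spray: Bystander, to be left alone: white bottle 66 mm across and 170 mm high; origin under its middle
- pen_cup: Bystander, to be left alone: grey cup 72 mm across and 75 mm high; origin under its middle
- clip_box: Bystander, to be left alone: cardboard box 110 x 70 x 35 mm; origin under its middle
Not all that is in view belongs to the job. What is shaped like the plate but orange or turquoise is not meant.

How it is judged:
By the outcome, as a careful person would: the job done as asked, in the order asked, and still so for the second after the job is handed in, with the robot touching nothing.
It also fails if it takes over 67 s, if anything falls off the work surface, if the arm or the gripper's body presses on something with over 40 N, if the wrist force passes 120 N, or if a joint passes its speed limit or range.

## Working session

There is one attempt and no reset: what is moved stays moved. The work goes in short steps, Python scripts to look and compute and a tool call to move; the robot and the scene stay as the last step left them, time stands still between calls to the robot, and variables do not carry over. Pictures are saved under pics/ and viewed, about 8 in all and at most 12, crops included, and the job is handed in when it is done.

Besides the shell and the picture viewer there is one more tool, called by a JSON object that holds its "name" and its "arguments". move_arm: Moves the arm, as the interface text tells. Its arguments: {"type":"object","properties":{"increments":{"type":"array"},"fingers":{"type":"number"},"squeeze":{"type":"number"}},"required":["increments"]}

```bash
mkdir -p pics; cat > h.py <<'E'
import numpy as np, cv2
from scipy.spatial.transform import Rotation as R
from rig import robot
def intr(c):
    h,w=c["range_z"].shape; f=h/2/np.tan(np.radians(c["vertical_fov"])/2)
    return np.array([[f,0,c["cx"]],[0,f,c["cy"]],[0,0,1.]]),np.array(c["dist_coeffs"],float)
def Tcw(c,st=None):
    if "extrinsics" in c: return np.linalg.inv(np.array(c["extrinsics"]))
    T=np.eye(4); q=st["ee_rot"]; T[:3,:3]=R.from_quat([q[1],q[2],q[3],q[0]]).as_matrix(); T[:3,3]=st["tcp_pos"]
    return T@np.array(c["T_tool_cam"])
def ray(c,px,st=None):
    K,d=intr(c); u=cv2.undistortPoints(np.array(px,float).reshape(-1,1,2),K,d)[:,0]
    T=Tcw(c,st); D=np.c_[u[:,0],-u[:,1],-np.ones(len(u))]
    return T[:3,3],D@T[:3,:3].T
def onz(c,px,z,st=None):
    o,D=ray(c,px,st); return o+D*((z-o[2])/D[:,2])[:,None]
def cloud(c,st=None):
    h,w=c["range_z"].shape; g=np.stack(np.meshgrid(np.arange(w),np.arange(h)),-1).reshape(-1,2)
    o,D=ray(c,g,st); return (o+D*c["range_z"].reshape(-1,1)).reshape(h,w,3)
def proj(c,P,st=None):
    K,d=intr(c); T=np.linalg.inv(Tcw(c,st)); P=np.atleast_2d(P)@T[:3,:3].T+T[:3,3]
    return cv2.projectPoints((P*[1,-1,-1]),np.zeros(3),np.zeros(3),K,d)[0][:,0]
def save(c,n): cv2.imwrite("pics/"+n,c["pixels"][:,:,::-1])
E
python3 - <<'E'
from h import *
import pickle
st=robot.state(); print(st)
for n in("scene","top"):
    c=robot.camera(n); save(c,n+"0.png"); pickle.dump(c,open(n+".pkl","wb")); print(n,c["vertical_fov"],c["dist_coeffs"],Tcw(c)[:3,3])
E
```

```text
{'clock': 0.0, 'joint_positions': array([-1.18269113,  0.60015903, -0.0025144 ,  1.60011544,  0.00177392,
        0.94291977, -0.07979184]), 'joint_velocities': array([ 0.00019435, -0.00145876, -0.00040908,  0.00013329,  0.00021197,
        0.00161888,  0.00131658]), 'joint_torque': array([ 7.02172165e-04, -7.65041399e+01,  1.49737034e+00, -2.52345192e+01,
       -5.24311897e-02,  1.66456250e-02,  1.63876766e-04]), 'tcp_pos': array([0.32479457, 0.64765181, 0.23174104]), 'ee_rot': array([ 0.68801772,  0.16228899,  0.68817994, -0.16340827]), 'wrist_force': array([-0.10690558,  0.85830048, -0.4686327 ]), 'wrist_torque': array([ 3.25572271e-03,  7.94481649e-05, -4.46652689e-03]), 'width': 0.09280571347179545}
scene 53.69823387773313 [0.02141891 0.         0.         0.         0.        ] [1.27641575 0.32957719 0.7630644 ]
top 55.22056528805718 [-0.03243574  0.          0.          0.          0.        ] [0.37612922 0.01339584 1.07324292]
```

View pics/top0.png

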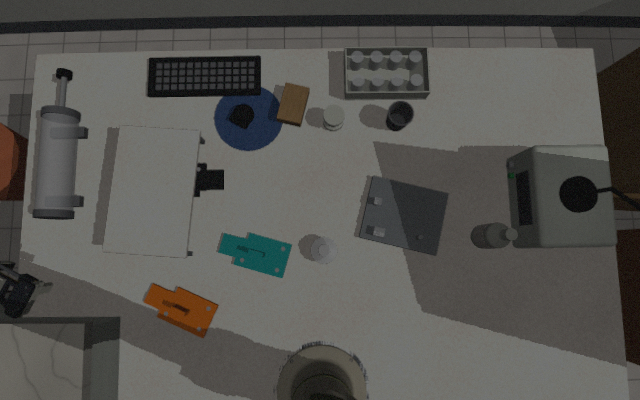

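View pics/scene0.png

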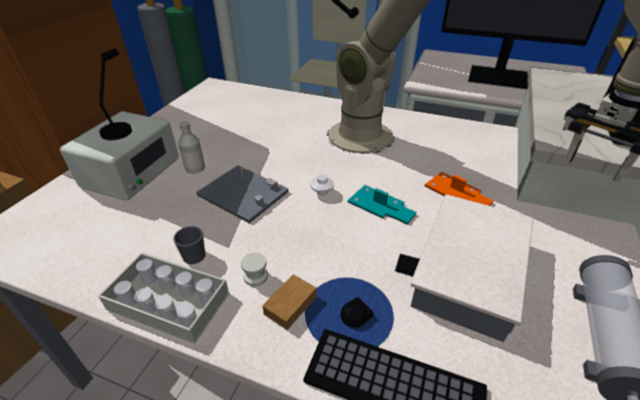

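```bash
python3 - <<'E'
from h import *
import pickle
c=pickle.load(open("top.pkl","rb")); P=cloud(c); z=P[...,2]
m=(z>0.008)&(z<0.024); m[:, :340]=0; m[:,470:]=0; m[:150]=0; m[270:]=0
m=cv2.morphologyEx(m.astype(np.uint8),cv2.MORPH_OPEN,np.ones((5,5)))
print("deck z",np.median(z[m>0]))
pts=P[m>0][:,:2].astype(np.float32); print("rect",cv2.minAreaRect(pts*1000), len(pts))
m2=(z>0.028)&(z<0.06); m2[:, :340]=0; m2[:,460:]=0; m2[:160]=0; m2[260:]=0
n,l,s,ce=cv2.connectedComponentsWithStats(m2.astype(np.uint8))
for i in range(1,n): print(s[i],P[l==i].mean(0))
r=(z>0.075)&(z<0.095); r[:,:90]=0; r[:,215:]=0; r[:110]=0;r[270:]=0
print("riser",cv2.minAreaRect(P[r][:,:2].astype(np.float32)*1000),np.median(z[r]))
im=c["pixels"]; print("table z",np.median(z[280:300,350:400]))
a=cv2.resize(im[150:215,180:260],None,fx=6,fy=6,interpolation=cv2.INTER_CUBIC)
b=cv2.resize(im[165:265,350:460],None,fx=5,fy=5,interpolation=cv2.INTER_CUBIC)
o=np.zeros((900,550,3),np.uint8);o[:390,:480]=a;o[395:895,:550]=b
o=cv2.convertScaleAbs(o,alpha=2); cv2.imwrite("pics/crop1.png",cv2.resize(o[:,:,::-1],None,fx=.66,fy=.66))
E
```

```text
deck z 0.016739014484352
rect ((468.2297058105469, -238.50595092773438), (220.2624969482422, 180.4447021484375), 75.4499740600586) 4752
[373 197  10   8  57] [ 0.50527169 -0.16230819  0.03662755]
[372 226  14  11 102] [ 0.42142985 -0.16221107  0.03697264]
[417 235   7   5  28] [ 0.40408461 -0.27210467  0.04257491]
riser ((537.6612548828125, 438.3944091796875), (220.71214294433594, 340.7466735839844), 84.79131317138672) 0.08465647981312946
table z 0.0007221036253927116
```

View pics/crop1.png

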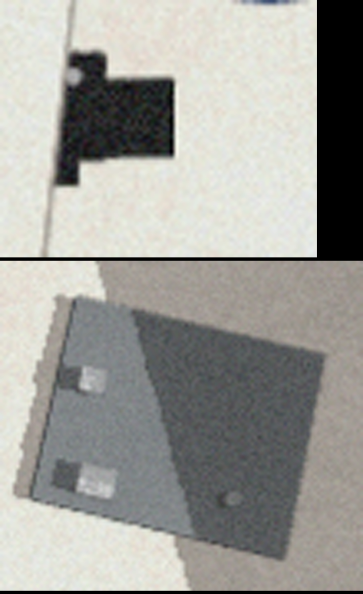

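```bash
cat >> h.py <<'E'
def Rq(st): q=st["ee_rot"]; return R.from_quat([q[1],q[2],q[3],q[0]])
def plan(pos,yaw,n=None,st=None,p0=None):
    """rows to take tool to pos, with tool down and tool y (jaw dir) at world angle yaw (deg, mod 180)"""
    st=st or robot.state(); r0=Rq(st); p0=np.array(st["tcp_pos"])
    t=np.radians(yaw); y=np.array([np.cos(t),np.sin(t),0]); x=np.array([0,0,-1.])
    best=None
    for s in(1,-1):
        r1=R.from_matrix(np.c_[x,s*y,np.cross(x,s*y)]); v=(r0.inv()*r1).as_rotvec()
        if best is None or np.linalg.norm(v)<np.linalg.norm(best): best=v
    d=np.array(pos)-p0
    n=n or int(max(np.ceil(np.linalg.norm(d)/.045),np.ceil(np.degrees(np.linalg.norm(best))/7.5),1))
    for i in range(n):
        r=r0*R.from_rotvec(best*i/n)
        print([*map(float,np.round(r.inv().apply(d/n)*100,2)),*map(float,np.round(np.degrees(best/n),2))],end=",\n")
E
python3 - <<'E'
from h import *
import pickle
c=pickle.load(open("top.pkl","rb")); im=c["pixels"].astype(int)
m=(im.max(2)<45); m[:,:190]=0;m[:,230:]=0;m[:155]=0;m[:160]=0;m[205:]=0
q=np.argwhere(m)[:,::-1]; X=onz(c,q,.01)[:,:2]*1000
t=q[:,0]>208
print(cv2.minAreaRect(X[t].astype(np.float32)),cv2.minAreaRect(X.astype(np.float32)),len(q)); print(X.min(0),X.max(0))
r=R.from_matrix
st=robot.state(); print(np.round(Rq(st).as_matrix(),3))
plan([.565,.21,.2],0)
E
```

```text
((576.4044189453125, 287.1990661621094), (54.47649383544922, 39.70929718017578), 1.087958812713623) ((573.1048583984375, 305.5487060546875), (80.03828430175781, 93.01775360107422), 85.64916229248047) 619
[529.37890099 267.09355899] [621.12131523 348.56500415]
[[-0.     0.448  0.894]
 [-0.001  0.894 -0.448]
 [-1.    -0.001  0.   ]]
[0.27, -2.36, 3.42, 5.28, 0.0, 0.01],
[0.27, -2.04, 3.63, 5.28, 0.0, 0.01],
[0.27, -1.7, 3.8, 5.28, 0.0, 0.01],
[0.27, -1.34, 3.94, 5.28, 0.0, 0.01],
[0.27, -0.97, 4.05, 5.28, 0.0, 0.01],
[0.27, -0.59, 4.12, 5.28, 0.0, 0.01],
[0.27, -0.21, 4.16, 5.28, 0.0, 0.01],
[0.27, 0.17, 4.16, 5.28, 0.0, 0.01],
[0.27, 0.55, 4.12, 5.28, 0.0, 0.01],
[0.27, 0.93, 4.06, 5.28, 0.0, 0.01],
[0.27, 1.3, 3.95, 5.28, 0.0, 0.01],
[0.27, 1.66, 3.82, 5.28, 0.0, 0.01],
```

```bash
python3 - <<'E'
from h import *
plan([.575,.265,.21],0,12)
E
```

```text
[0.19, -1.92, 3.29, 5.28, 0.0, 0.01],
[0.18, -1.61, 3.46, 5.28, 0.0, 0.01],
[0.18, -1.28, 3.59, 5.28, 0.0, 0.01],
[0.18, -0.94, 3.69, 5.28, 0.0, 0.01],
[0.18, -0.6, 3.76, 5.28, 0.0, 0.01],
[0.18, -0.25, 3.8, 5.28, 0.0, 0.01],
[0.18, 0.1, 3.81, 5.28, 0.0, 0.01],
[0.18, 0.45, 3.78, 5.28, 0.0, 0.01],
[0.18, 0.8, 3.73, 5.28, 0.0, 0.01],
[0.18, 1.14, 3.64, 5.28, 0.0, 0.01],
[0.18, 1.46, 3.52, 5.28, 0.0, 0.01],
[0.18, 1.78, 3.37, 5.28, 0.0, 0.01],
```

{"name": "move_arm", "arguments": {"increments": [[0.2, -1.9, 3.3, 5.3, 0, 0], [0.2, -1.6, 3.5, 5.3, 0, 0], [0.2, -1.3, 3.6, 5.3, 0, 0], [0.2, -0.9, 3.7, 5.3, 0, 0], [0.2, -0.6, 3.8, 5.3, 0, 0], [0.2, -0.25, 3.8, 5.3, 0, 0], [0.2, 0.1, 3.8, 5.3, 0, 0], [0.2, 0.45, 3.8, 5.3, 0, 0], [0.2, 0.8, 3.7, 5.3, 0, 0], [0.2, 1.1, 3.6, 5.3, 0, 0], [0.2, 1.5, 3.5, 5.3, 0, 0], [0.2, 1.8, 3.4, 5.3, 0, 0]], "fingers": 1}}

```text
clock: 1.3
tcp_pos: [0.5761, 0.2638, 0.2083]
ee_rot: [-0.498, -0.502, -0.498, 0.502]
wrist_force: [1.1, 0.3, 0.5]
width: 0.093
```

{"name": "move_arm", "arguments": {"increments": [[0, 0, 0, 0, 0, 0], [0, 0, 0, 0, 0, 0], [0, 0, 0, 0, 0, 0], [0, 0, 0, 0, 0, 0]]}}

```text
clock: 1.7
tcp_pos: [0.5748, 0.2665, 0.2085]
ee_rot: [-0.499, -0.5, -0.5, 0.5]
wrist_force: [0.1, -0.5, -0.0]
width: 0.0931
```

```bash
python3 - <<'E'
from h import *
import pickle
st=robot.state(); c=robot.camera("wrist"); pickle.dump((st,c),open("w1.pkl","wb")); save(c,"w1.png"); print(st["tcp_pos"],st["joint_positions"],c["T_tool_cam"],c["vertical_fov"])
P=cloud(c,st); z=P[...,2]; m=(z<.02)&(c["pixels"].max(2)<50)&(z>-.01)&(abs(P[...,0]-.575)<.06)&(P[...,1]>.24)&(P[...,1]<.36)
X=P[m]; print(X.min(0),X.max(0),len(X)); t=X[:,1]<X[:,1].min()+.042
print(cv2.minAreaRect(X[t][:,:2].astype(np.float32)*1000),np.median(X[t][:,2]))
E
```

```text
[0.57484123 0.26651291 0.20849859] [-0.72000659  0.52928069  0.29500246  1.85478644 -0.20954049  0.78791043
 -0.3159943 ] [[ 9.18194466e-05  3.01020897e-01 -9.53617539e-01 -1.51381219e-01]
 [ 9.99999987e-01  9.96253834e-05  1.27733355e-04  2.26477341e-04]
 [ 1.33454922e-04 -9.53617539e-01 -3.01020883e-01 -8.36180896e-02]
 [ 0.00000000e+00  0.00000000e+00  0.00000000e+00  1.00000000e+00]] 58.427933764632115
[0.54783836 0.26872933 0.00682017] [0.60442669 0.32066411 0.01202418] 2796
((576.847900390625, 289.4745788574219), (41.38481521606445, 55.13776779174805), 89.7996597290039) 0.00946004645783094
```

View pics/w1.png

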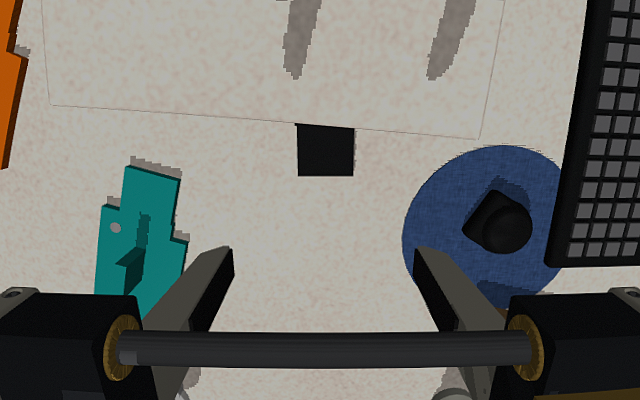

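{"name": "move_arm", "arguments": {"increments": [[3, 0.1, -0.6, 0, 0, 0], [4, 0.1, -0.55, 0, 0, 0], [4, 0, 0, 0, 0, 0], [4, 0, 0, 0, 0, 0], [2.2, 0, 0, 0, 0, 0], [1.2, 0, 0, 0, 0, 0], [0.75, 0, 0, 0, 0, 0], [0, 0, 0, 0, 0, 0], [0, 0, 0, 0, 0, 0], [0, 0, 0, 0, 0, 0]]}}

```text
clock: 2.75
tcp_pos: [0.5784, 0.2769, 0.0184]
ee_rot: [0.499, 0.502, 0.499, -0.5]
wrist_force: [-0.0, -0.7, 1.2]
width: 0.0928
```

{"name": "move_arm", "arguments": {"increments": [[0, 0, 0, 0, 0, 0], [0, 0, 0, 0, 0, 0], [0, 0, 0, 0, 0, 0], [0, 0, 0, 0, 0, 0], [0, 0, 0, 0, 0, 0], [0, 0, 0, 0, 0, 0], [0, 0, 0, 0, 0, 0], [0, 0, 0, 0, 0, 0]], "fingers": -1, "squeeze": 25}}

```text
clock: 3.55
tcp_pos: [0.5776, 0.2765, 0.0171]
ee_rot: [-0.499, -0.501, -0.499, 0.501]
wrist_force: [-0.4, -0.5, 1.7]
width: 0.0554
```

{"name": "move_arm", "arguments": {"increments": [[0, 0, 0.7, 0, 0, 0], [0, 0, 1.4, 0, 0, 0], [0, 0, 2, 0, 0, 0], [0, 0, 2.2, 0, 0, 0], [0, 0, 2.2, 0, 0, 0], [0, 0, 2.2, 0, 0, 0], [0, 0, 2.2, 0, 0, 0], [0, 0, 2, 0, 0, 0], [0, 0, 1.4, 0, 0, 0], [0, 0, 0.7, 0, 0, 0], [0, 0, 0, 0, 0, 0], [0, 0, 0, 0, 0, 0]]}}

```text
clock: 4.75
tcp_pos: [0.577, 0.1063, 0.0171]
ee_rot: [-0.499, -0.501, -0.499, 0.501]
wrist_force: [0.8, -1.8, -0.5]
width: 0.0558
```

{"name": "move_arm", "arguments": {"increments": [[0, 0, 0, 0, 0, 0], [0, 0, 0, 0, 0, 0], [0, 0, 0, 0, 0, 0], [0, 0, 0, 0, 0, 0], [0, 0, 0, 0, 0, 0], [0, 0, 0, 0, 0, 0]], "fingers": 1}}

```text
clock: 5.35
tcp_pos: [0.5771, 0.1067, 0.0172]
ee_rot: [0.499, 0.501, 0.499, -0.501]
wrist_force: [0.0, 0.3, 0.2]
width: 0.0926
```

{"name": "move_arm", "arguments": {"increments": [[-1, 0, 0, 0, 0, 0], [-3, 0, 0, 0, 0, 0], [-5, 0, 0, 0, 0, 0], [-5, 0, 0, 0, 0, 0], [-4, 0, 0, 0, 0, 0], [0, 0, 0, 0, 0, 0], [0, 0, 0, 0, 0, 0], [0, 0, 0, 0, 0, 0]]}}

```text
clock: 6.15
tcp_pos: [0.5762, 0.1065, 0.1964]
ee_rot: [-0.499, -0.501, -0.499, 0.501]
wrist_force: [0.1, -0.1, 0.3]
width: 0.0928
```

```bash
python3 - <<'E'
from h import *
import pickle
st=robot.state(); c=robot.camera("wrist"); pickle.dump((st,c),open("w2.pkl","wb")); save(c,"w2.png"); print(st["tcp_pos"],st["width"])
P=cloud(c,st); z=P[...,2]
A=(abs(P[...,0]-.575)<.07)&(P[...,1]>.08)&(P[...,1]<.32)&(c["pixels"].max(2)<60)
for lo,hi in((.006,.015),(.045,.06)):
    X=P[A&(z>lo)&(z<hi)]; print(len(X),X.min(0),X.max(0),cv2.minAreaRect(X[:,:2].astype(np.float32)*1000),np.median(X[:,2]))
r=(z>.08)&(z<.09); X=P[r]; print("shelf",[ (x,X[abs(X[:,0]-x)<.01][:,1].min()) for x in(.53,.58,.62)])
E
```

```text
[0.5762337  0.10653304 0.19640612] 0.09284905881792811
15948 [0.52864083 0.0989451  0.0064793 ] [0.6246318  0.26715518 0.01233967] ((576.8175659179688, 183.19094848632812), (95.73198699951172, 168.25755310058594), 0.25354814529418945) 0.009323904944164685
829 [0.57092528 0.18467665 0.04899395] [0.58284786 0.22404789 0.05357655] ((576.8772583007812, 204.3625030517578), (11.915657043457031, 39.37874221801758), 0.046338170766830444) 0.05131997040896913Traceback (most recent call last):
  File "<stdin>", line 8, in <module>
    return umr_minimum(a, axis, None, out, keepdims, initial, where)
ValueError: zero-size array to reduction operation minimum which has no identity
```

View pics/w2.png

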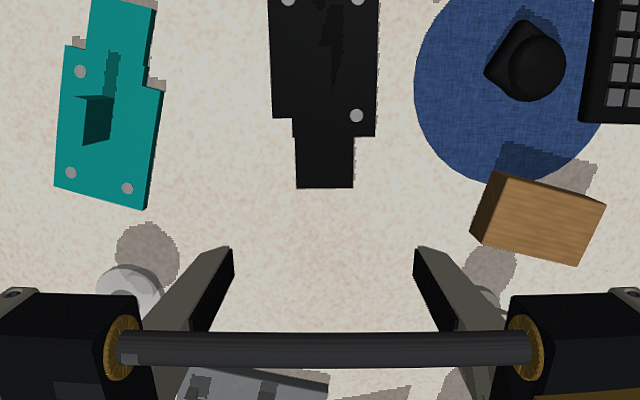

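{"name": "move_arm", "arguments": {"increments": [[0, 0.05, -3, 0, 0, 0], [0, 0, -3.8, 0, 0, 0], [0, 0, -3, 0, 0, 0], [3, 0, 0, 0, 0, 0], [4, 0, 0, 0, 0, 0], [4, 0, 0, 0, 0, 0], [3, 0, 0, 0, 0, 0], [1.5, 0, 0, 0, 0, 0], [0.7, 0, 0, 0, 0, 0], [0, 0, 0, 0, 0, 0], [0, 0, 0, 0, 0, 0]]}}

```text
clock: 7.3
tcp_pos: [0.5785, 0.2046, 0.036]
ee_rot: [0.499, 0.501, 0.499, -0.501]
wrist_force: [0.7, 0.3, 0.2]
width: 0.0929
```

{"name": "move_arm", "arguments": {"increments": [[0, 0, 0, 0, 0, 0], [0, 0, 0, 0, 0, 0], [0, 0, 0, 0, 0, 0], [0, 0, 0, 0, 0, 0], [0, 0, 0, 0, 0, 0], [0, 0, 0, 0, 0, 0], [0, 0, 0, 0, 0, 0], [0, 0, 0, 0, 0, 0], [0, 0, 0, 0, 0, 0], [0, 0, 0, 0, 0, 0]], "fingers": -1, "squeeze": 50}}

```text
clock: 8.3
tcp_pos: [0.5779, 0.2045, 0.0351]
ee_rot: [-0.499, -0.501, -0.499, 0.501]
wrist_force: [-0.0, -0.3, -0.8]
width: 0.0172
```

{"name": "move_arm", "arguments": {"increments": [[-1, 0, 0, 0, 0, 0], [-2, 0, 0, 0, 0, 0], [-3, 0, 0, 0, 0, 0], [-3, 0, 0, 0, 0, 0], [-2, 0, 0, 0, 0, 0], [-1, 0, 0, 0, 0, 0], [0, 0, 0, 0, 0, 0], [0, 0, 0, 0, 0, 0]]}}

```text
clock: 9.1
tcp_pos: [0.5773, 0.2045, 0.1544]
ee_rot: [-0.499, -0.501, -0.499, 0.501]
wrist_force: [-0.7, 0.2, -5.4]
width: 0.0117
```

```bash
python3 - <<'E'
from h import *
import pickle
st=robot.state(); print(st["tcp_pos"],st["width"],st["joint_positions"],st["wrist_force"],np.round(Rq(st).as_matrix(),4))
c=robot.camera("wrist"); P=cloud(c,st); z=P[...,2]; tz=st["tcp_pos"][2]
A=(abs(P[...,0]-.575)<.07)&(P[...,1]>.08)&(P[...,1]<.32)&(c["pixels"].max(2)<60)
for lo,hi in((tz-.034,tz-.018),):
    X=P[A&(z>lo)&(z<hi)]; print(len(X),X.min(0),X.max(0),cv2.minAreaRect(X[:,:2].astype(np.float32)*1000),np.median(X[:,2])-tz)
    print(np.linalg.lstsq(np.c_[X[:,:2],np.ones(len(X))],X[:,2],rcond=None)[0])
# target
yaw=75.45-33
def skew(yaw,gx,gy,peg=np.array([.4051,-.2727])):
    t=np.radians(yaw); M=np.array([[np.cos(t),-np.sin(t)],[np.sin(t),np.cos(t)]])
    return peg+M@(np.array([-.014,0])-np.array([-.059,.037])+[gx,-gy])
g=skew(yaw,.003,.003); print(g)
plan([*g,st["tcp_pos"][2]],yaw-90)
E
```

```text
[0.57729193 0.20447922 0.15443442] 0.011701480956799215 [-0.58533939  0.56892373  0.22691463  1.94417618 -0.20139275  0.65117544
 -0.23580513] [-0.70544597  0.22442101 -5.39239238] [[-1.1e-03  1.0e+00 -3.7e-03]
 [-4.0e-04 -3.7e-03 -1.0e+00]
 [-1.0e+00 -1.1e-03  4.0e-04]]
31555 [0.52922037 0.09804593 0.12043648] [0.62548774 0.28857382 0.13642997] ((577.3038330078125, 193.23370361328125), (190.3092498779297, 96.35381317138672), 89.77655029296875) -0.03165890319394657
[-1.01652843e-03 -8.38386806e-05  1.23425405e-01]
[ 0.46751546 -0.26981723]
[0.0, -0.98, 4.31, 4.3, 0.01, 0.01],
[0.0, -0.65, 4.38, 4.3, 0.01, 0.01],
[-0.0, -0.32, 4.41, 4.3, 0.01, 0.01],
[-0.0, 0.01, 4.42, 4.3, 0.01, 0.01],
[-0.0, 0.34, 4.41, 4.3, 0.01, 0.01],
[-0.0, 0.67, 4.37, 4.3, 0.01, 0.01],
[-0.0, 1.0, 4.31, 4.3, 0.01, 0.01],
[-0.0, 1.32, 4.22, 4.3, 0.01, 0.01],
[-0.0, 1.63, 4.11, 4.3, 0.01, 0.01],
[-0.0, 1.93, 3.98, 4.3, 0.01, 0.01],
[-0.0, 2.23, 3.82, 4.3, 0.01, 0.01],
```

```bash
python3 - <<'E'
from h import *
import pickle
c=pickle.load(open("top.pkl","rb")); P=cloud(c); z=P[...,2]
m=(z>.06)&(z<.2)&(P[...,1]<-.25)&(P[...,1]>-.5)&(P[...,0]<.55)&(P[...,0]>.25); X=P[m]; print(X.min(0),X.max(0),len(X))
E
```

```text
[ 0.37070422 -0.480141    0.06012035] [ 0.43712597 -0.42295756  0.1743607 ] 763
```

{"name": "move_arm", "arguments": {"increments": [[0, -1, 4.3, 4.3, 0, 0], [0, -0.65, 4.4, 4.3, 0, 0], [0, -0.3, 4.4, 4.3, 0, 0], [0, 0, 4.4, 4.3, 0, 0], [0, 0.35, 4.4, 4.3, 0, 0], [0, 0.65, 4.4, 4.3, 0, 0], [0, 1, 4.3, 4.3, 0, 0], [0, 1.3, 4.2, 4.3, 0, 0], [0, 1.6, 4.1, 4.3, 0, 0], [0, 1.9, 4, 4.3, 0, 0], [0, 2.2, 3.8, 4.3, 0, 0], [0, 0, 0, 0, 0, 0]]}}

```text
clock: 10.35
tcp_pos: [0.4651, -0.275, 0.1546]
ee_rot: [-0.254, -0.66, -0.251, 0.661]
wrist_force: [0.2, 0.7, -5.2]
width: 0.0119
```

{"name": "move_arm", "arguments": {"increments": [[0, 0, 0, 0, 0, 0], [0, 0, 0, 0, 0, 0], [0, 0, 0, 0, 0, 0], [0, 0, 0, 0, 0, 0], [0, 0, 0, 0, 0, 0]]}}

```text
clock: 10.85
tcp_pos: [0.468, -0.2677, 0.1551]
ee_rot: [0.257, 0.659, 0.257, -0.659]
wrist_force: [0.2, -0.6, -5.1]
width: 0.0114
```

```bash
python3 - <<'E'
from h import *
import pickle
st=robot.state(); print(st["clock"],st["tcp_pos"],st["joint_positions"],st["wrist_force"])
y=Rq(st).as_matrix()[:,1]; yaw=np.degrees(np.arctan2(y[1],y[0]))+90; print("yaw",yaw)
c=robot.camera("top"); save(c,"top2.png"); w=robot.camera("wrist"); save(w,"w3.png"); pickle.dump((st,c,w),open("t2.pkl","wb"))
for n,cc,s in(("top",c,None),("wrist",w,st)):
    P=cloud(cc,s); z=P[...,2]; tz=st["tcp_pos"][2]
    m=(z>tz-.05)&(z<tz-.02)&(cc["pixels"].max(2)<70)&(np.hypot(P[...,0]-.467,P[...,1]+.27)<.15)
    X=P[m]; print(n,len(X),cv2.minAreaRect(X[:,:2].astype(np.float32)*1000),np.median(X[:,2])-tz)
    m=(z>.037)&(z<.048)&(np.hypot(P[...,0]-.405,P[...,1]+.272)<.025); X=P[m]; 
    if len(X): print("peg",len(X),(X.min(0)+X.max(0))/2,X.mean(0))
E
```

```text
10.85 [ 0.46797908 -0.26765448  0.15511795] [ 0.14059821  0.51440855  0.39309667  2.11512828 -0.35462718  0.57426792
 -0.03948644] [ 0.16834948 -0.60728567 -5.12888327]
yaw 42.561604739939774
top 1308 ((464.2833251953125, -273.0096435546875), (181.93780517578125, 97.2667236328125), 42.93191146850586) -0.030319918342210234
wrist 31798 ((460.4351501464844, -275.3336181640625), (190.63705444335938, 96.26249694824219), 42.758182525634766) -0.03159184222243097
```

View pics/w3.png

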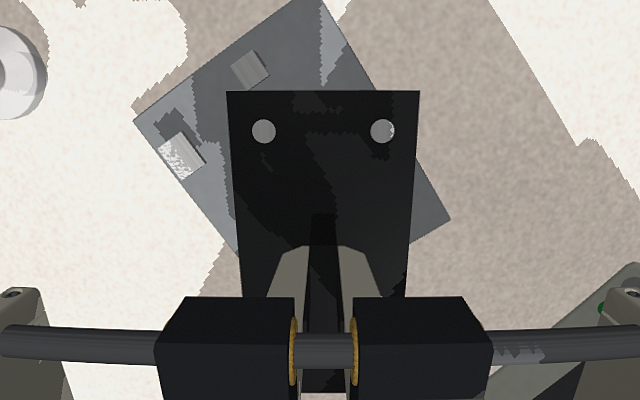

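```bash
python3 - <<'E'
from h import *
import pickle
st,c,w=pickle.load(open("t2.pkl","rb"))
t=np.radians(75.45); M=np.array([[np.cos(t),-np.sin(t)],[np.sin(t),np.cos(t)]]); o=np.array([.4557,-.2249])
for n,cc,s in(("wrist",w,st),("top0",pickle.load(open("top.pkl","rb")),None)):
    P=cloud(cc,s); D=(P[...,:2]-o)@M*1000; z=P[...,2]
    for k,b in(("stop",(30,75,30,75)),("side",(55,100,-50,-15)),("peg",(-75,-45,20,50))):
        m=(z>.031)&(z<.048)&(D[...,0]>b[0])&(D[...,0]<b[1])&(D[...,1]>b[2])&(D[...,1]<b[3])
        X=D[m]
        if len(X)>5: print(n,k,len(X),np.percentile(X,2,0),np.percentile(X,98,0),np.median(z[m]),cv2.minAreaRect(X.astype(np.float32)))
    # deck edges
    m=(z>.011)&(z<.022)&(abs(D[...,0])<150)&(abs(D[...,1])<150)
    X=D[m]; print(n,"deck",[np.round(np.percentile(X[(X[:,0]>0)&(X[:,0]<95)&(abs(X[:,1]+70)<25)][:,1],.5),1)],"xmax",np.percentile(X[(abs(X[:,1])<15)][:,0],99.5), "ymax",np.percentile(X[abs(X[:,0]-80)<12][:,1],99.5))
E
```

```text
wrist stop 1251 [37.33429156 36.97264417] [66.13066267 60.66819553] 0.03574006080993608 ((51.74794006347656, 49.12287902832031), (25.198604583740234, 29.874597549438477), 89.81803131103516)
wrist side 873 [ 62.88070997 -42.09415548] [ 83.28180272 -22.63894485] 0.035736125411021946 ((73.33389282226562, -32.18212127685547), (20.310277938842773, 21.561914443969727), 89.43553924560547)
wrist deck [np.float64(-94.8)] xmax 99.84846532866122 ymax 73.18473304972898
top0 stop 101 [37.11456961 37.0190971 ] [66.25797201 60.32850603] 0.036836999980921714 ((51.43856430053711, 48.72270965576172), (24.244396209716797, 29.87106704711914), 89.39686584472656)
top0 side 56 [ 62.69970611 -42.11496402] [ 83.01675516 -23.36348398] 0.03687042114970707 ((72.66065216064453, -32.411582946777344), (21.20034408569336, 19.496240615844727), 0.6335053443908691)
top0 peg 27 [-65.48472992  32.06562529] [-52.98315822  43.70533823] 0.04456420998249633 ((-59.78337097167969, 38.07516860961914), (13.525520324707031, 10.909859657287598), 12.117380142211914)
top0 deck [np.float64(-94.7)] xmax 98.62383345531379 ymax 73.45985535816662
```

{"name": "move_arm", "arguments": {"increments": [[1, 0.07, 0.1, 0, 0, 0], [2, 0, 0, 0, 0, 0], [2.5, 0, 0, 0, 0, 0], [2, 0, 0, 0, 0, 0], [1.2, 0, 0, 0, 0, 0], [0.6, 0, 0, 0, 0, 0], [0.3, 0, 0, 0, 0, 0], [0, 0, 0, 0, 0, 0], [0, 0, 0, 0, 0, 0], [0, 0, 0, 0, 0, 0]]}}

```text
clock: 11.95
tcp_pos: [0.4677, -0.2698, 0.0598]
ee_rot: [0.256, 0.659, 0.256, -0.659]
wrist_force: [-0.3, 0.2, -4.4]
width: 0.0118
```

{"name": "move_arm", "arguments": {"increments": [[0.1, 0, 0, 0, 0, 0], [0.1, 0, 0, 0, 0, 0], [0, 0, 0, 0, 0, 0], [0, 0, 0, 0, 0, 0]]}}

```text
clock: 12.35
tcp_pos: [0.4674, -0.2696, 0.0572]
ee_rot: [0.256, 0.659, 0.256, -0.659]
wrist_force: [-0.2, -0.1, -4.8]
width: 0.0116
```

{"name": "move_arm", "arguments": {"increments": [[0.1, 0, 0, 0, 0, 0], [0, 0, 0, 0, 0, 0], [0, 0, 0, 0, 0, 0]]}}

```text
clock: 12.65
tcp_pos: [0.4674, -0.2697, 0.057]
ee_rot: [0.256, 0.659, 0.256, -0.659]
wrist_force: [-2.7, 2.0, 7.5]
width: 0.0117
```

{"name": "move_arm", "arguments": {"increments": [[-0.05, 0, 0, 0, 0, 0], [0, -0.1, 0.1, 0, 0, 0], [0, -0.1, 0.1, 0, 0, 0], [0, 0, 0, 0, 0, 0], [0, 0, 0, 0, 0, 0]]}}

```text
clock: 13.15
tcp_pos: [0.4654, -0.2699, 0.057]
ee_rot: [0.257, 0.66, 0.256, -0.659]
wrist_force: [4.2, 0.2, 4.4]
width: 0.0119
```

{"name": "move_arm", "arguments": {"increments": [[0, -0.1, 0.1, 0, 0, 0], [0, 0, 0, 0, 0, 0], [0, 0, 0, 0, 0, 0]]}}

```text
clock: 13.45
tcp_pos: [0.4638, -0.2699, 0.057]
ee_rot: [0.257, 0.659, 0.256, -0.659]
wrist_force: [5.4, -0.6, 5.8]
width: 0.0113
```

{"name": "move_arm", "arguments": {"increments": [[0, -0.1, 0.1, 0, 0, 0], [0, 0, 0, 0, 0, 0], [0, 0, 0, 0, 0, 0]]}}

```text
clock: 13.75
tcp_pos: [0.4624, -0.2698, 0.057]
ee_rot: [0.257, 0.659, 0.256, -0.659]
wrist_force: [4.7, 0.0, 6.0]
width: 0.0116
```

{"name": "move_arm", "arguments": {"increments": [[0, -0.1, 0.1, 0, 0, 0], [0, 0, 0, 0, 0, 0], [0, 0, 0, 0, 0, 0]]}}

```text
clock: 14.05
tcp_pos: [0.4619, -0.2698, 0.057]
ee_rot: [0.257, 0.66, 0.255, -0.658]
wrist_force: [7.3, 0.7, 4.1]
width: 0.0116
```

{"name": "move_arm", "arguments": {"increments": [[0, -0.1, 0.1, 0, 0, 0], [0, 0, 0, 0, 0, 0], [0, 0, 0, 0, 0, 0]]}}

```text
clock: 14.35
tcp_pos: [0.4618, -0.2697, 0.0572]
ee_rot: [0.258, 0.66, 0.255, -0.658]
wrist_force: [10.8, 1.4, 3.2]
width: 0.0116
```

{"name": "move_arm", "arguments": {"increments": [[0, 0.1, -0.1, 0, 0, 0], [0, 0, 0, 0, 0, 0], [0, 0, 0, 0, 0, 0]]}}

```text
clock: 14.65
tcp_pos: [0.4619, -0.2698, 0.057]
ee_rot: [0.257, 0.66, 0.256, -0.658]
wrist_force: [7.5, 0.9, 5.1]
width: 0.0115
```

{"name": "move_arm", "arguments": {"increments": [[0, 0, 0, 0, 0, 0], [0, 0, 0, 0, 0, 0], [0, 0, 0, 0, 0, 0], [0, 0, 0, 0, 0, 0], [0, 0, 0, 0, 0, 0], [0, 0, 0, 0, 0, 0], [0, 0, 0, 0, 0, 0], [0, 0, 0, 0, 0, 0]], "fingers": 1}}

```text
clock: 15.45
tcp_pos: [0.4603, -0.2693, 0.0566]
ee_rot: [0.256, 0.659, 0.256, -0.659]
wrist_force: [-0.1, -0.4, -0.0]
width: 0.0711
```

{"name": "move_arm", "arguments": {"increments": [[-1, 0, 0, 0, 0, 0], [-3, 0, 0, 0, 0, 0], [-4, 0, 0, 0, 0, 0], [-3, 0, 0, 0, 0, 0], [-1, 0, 0, 0, 0, 0], [0, 0, 0, 0, 0, 0], [0, 0, 0, 0, 0, 0], [0, 0, 0, 0, 0, 0]], "fingers": 1}}

```text
clock: 16.25
tcp_pos: [0.4597, -0.2689, 0.1754]
ee_rot: [-0.256, -0.659, -0.257, 0.66]
wrist_force: [-0.2, 0.3, -0.3]
width: 0.093
```

```bash
cat >> h.py <<'E'
T75=np.radians(75.45); DM=np.array([[np.cos(T75),-np.sin(T75)],[np.sin(T75),np.cos(T75)]]); DO=np.array([.4557,-.2249])
def deckpose(cc,s=None,zlo=.021,zhi=.03):
    """grip-top + plate rect in deck frame (mm, deg)"""
    P=cloud(cc,s); D=(P[...,:2]-DO)@DM*1000; z=P[...,2]
    dark=(cc["pixels"].max(2)<70)&(abs(D[...,0])<170)&(abs(D[...,1])<170)
    for nm,a,b in(("plate",zlo,zhi),("grip",.06,.073)):
        X=D[dark&(z>a)&(z<b)]
        if len(X)>10: print(nm,len(X),cv2.minAreaRect(X.astype(np.float32)),np.median(z[dark&(z>a)&(z<b)]))
E
python3 - <<'E'
from h import *
import pickle
st=robot.state(); c=robot.camera("top"); w=robot.camera("wrist"); save(w,"w4.png"); pickle.dump((st,c,w),open("t3.pkl","wb"))
print(st["tcp_pos"],st["joint_positions"]); deckpose(c); deckpose(w,st)
E
```

```text
[ 0.45973139 -0.26886381  0.17544348] [ 0.1228718   0.48025113  0.4255706   2.11218725 -0.33639615  0.61542844
 -0.04579633]
plate 1128 ((-25.058807373046875, -15.898941040039062), (169.51634216308594, 240.826904296875), 87.83724975585938) 0.026573499961601188
grip 17 ((-41.496097564697266, -18.750152587890625), (10.45753288269043, 38.54487228393555), 57.86264419555664) 0.06864503596115012
plate 18463 ((-37.37345504760742, -20.703216552734375), (96.03807830810547, 221.5830841064453), 57.104888916015625) 0.02539854649390416
grip 837 ((-41.82872772216797, -18.40831756591797), (11.66566276550293, 40.32440948486328), 57.109901428222656) 0.067370297789206
```

View pics/w4.png

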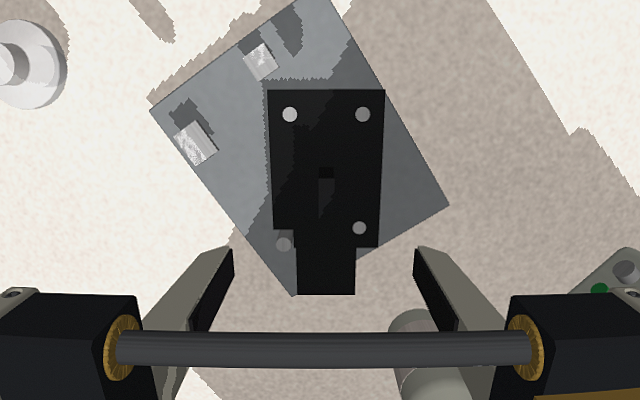

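```bash
cat > pl.py <<'E'
from h import *
PEG=np.array([-59,37.])
def tgt(phi,px,py):
    """plate point (mm) with notch on peg at deck-relative angle phi -> world xy, yaw"""
    t=np.radians(phi); M=np.array([[np.cos(t),-np.sin(t)],[np.sin(t),np.cos(t)]])
    return DO+DM@(PEG+M@(np.array([px,py])-PEG))/1000, 75.45+phi
def go(pts,p=None,yaw=None):
    """pts: list of (xy,yaw,z); rows from current tool pose"""
    st=robot.state(); r=Rq(st); p=np.array(st["tcp_pos"])
    for xy,yw,z in pts:
        t=np.radians(yw); y=np.array([np.cos(t),np.sin(t),0]); x=np.array([0,0,-1.]); r1=R.from_matrix(np.c_[x,y,np.cross(x,y)])
        q=np.array([*xy,z]); d=r.inv().apply(q-p)*100; v=np.degrees((r.inv()*r1).as_rotvec())
        print([*map(float,np.round(d,2)),*map(float,np.round(v,1))],end=", "); p,r=q,r1
    print()
def arc(phis,px,py,z): return [(*tgt(f,px,py),z) for f in phis]
E
python3 - <<'E'
from pl import *
st=robot.state(); y=Rq(st).as_matrix()[:,1]; y0=np.degrees(np.arctan2(y[1],y[0])); xy,yw=tgt(-32.9,40,-75)
print(y0,xy,yw)
n=12; p0=np.array(st["tcp_pos"])
go([(p0[:2]+(xy-p0[:2])*i/n, y0+(yw-y0)*i/n, .175-.055*i/n) for i in range(1,n+1)])
E
```

```text
-47.53762904356237 [ 0.55373457 -0.28827438] 42.550000000000004
[0.51, 0.65, -0.47, -7.5, 0.0, 0.1], [0.46, 0.7, -0.38, -7.5, 0.0, 0.0], [0.46, 0.75, -0.29, -7.5, 0.0, 0.0], [0.46, 0.78, -0.19, -7.5, 0.0, 0.0], [0.46, 0.79, -0.08, -7.5, 0.0, 0.0], [0.46, 0.8, 0.02, -7.5, 0.0, 0.0], [0.46, 0.79, 0.13, -7.5, 0.0, 0.0], [0.46, 0.77, 0.23, -7.5, 0.0, 0.0], [0.46, 0.73, 0.33, -7.5, 0.0, 0.0], [0.46, 0.68, 0.42, -7.5, -0.0, 0.0], [0.46, 0.62, 0.5, -7.5, 0.0, -0.0], [0.46, 0.55, 0.58, -7.5, 0.0, 0.0],
```

{"name": "move_arm", "arguments": {"increments": [[0.5, 0.65, -0.45, -7.5, 0, 0], [0.45, 0.7, -0.4, -7.5, 0, 0], [0.45, 0.75, -0.3, -7.5, 0, 0], [0.45, 0.8, -0.2, -7.5, 0, 0], [0.45, 0.8, -0.1, -7.5, 0, 0], [0.45, 0.8, 0, -7.5, 0, 0], [0.45, 0.8, 0.15, -7.5, 0, 0], [0.45, 0.75, 0.25, -7.5, 0, 0], [0.45, 0.75, 0.35, -7.5, 0, 0], [0.45, 0.7, 0.4, -7.5, 0, 0], [0.45, 0.6, 0.5, -7.5, 0, 0], [0.45, 0.55, 0.6, -7.5, 0, 0]], "fingers": -1, "squeeze": 40}}

```text
clock: 17.55
tcp_pos: [0.5548, -0.2887, 0.1209]
ee_rot: [0.647, 0.283, 0.648, -0.283]
wrist_force: [-0.1, 0.1, 0.6]
width: 0.0023
```

{"name": "move_arm", "arguments": {"increments": [[0, 0, 0, 0, 0, 0], [0, 0, 0, 0, 0, 0], [0, 0, 0, 0, 0, 0], [0, 0, 0, 0, 0, 0], [0, 0, 0, 0, 0, 0]]}}

```text
clock: 18.05
tcp_pos: [0.5549, -0.2886, 0.1224]
ee_rot: [0.647, 0.285, 0.647, -0.285]
wrist_force: [0.2, -0.1, 1.1]
width: 0.0004
```

```bash
python3 - <<'E'
from pl import *
st=robot.state(); print(st["clock"],st["tcp_pos"],st["joint_positions"],st["width"])
go(arc([-32.9]*3,40,-75,.12)[:1]+[(*tgt(-32.9,40,-75),.034)]+[(*tgt(-32.9,40,-60),.034)])
w=robot.camera("wrist"); deckpose(w,st)
E
```

```text
18.05 [ 0.55487123 -0.28858228  0.12235814] [ 0.42549296  0.61414495 -0.05505919  1.92401262  0.05604651  0.60478199
  1.07477176] 0.0004428925192341896
[0.24, -0.06, -0.1, -0.1, 0.0, 0.0], [8.6, 0.0, 0.0, 0.0, 0.0, 0.0], [0.0, -0.0, -1.5, 0.0, 0.0, 0.0], 
plate 32243 ((-51.021358489990234, -11.95599365234375), (96.38581848144531, 190.64892578125), 57.11061477661133) 0.02533830903922224
grip 1570 ((-41.74407196044922, -18.34950828552246), (12.259690284729004, 40.394535064697266), 56.272666931152344) 0.0673257695370489
```

Descend at the standoff, then approach until contact.

{"name": "move_arm", "arguments": {"increments": [[2, 0, -0.1, 0, 0, 0], [2.5, 0, 0, 0, 0, 0], [2.2, 0, 0, 0, 0, 0], [1.3, 0, 0, 0, 0, 0], [0.7, 0, 0, 0, 0, 0], [0.15, 0, 0, 0, 0, 0], [0, 0, -0.5, 0, 0, 0], [0, 0, -0.4, 0, 0, 0], [0, 0, -0.2, 0, 0, 0], [0, 0, 0, 0, 0, 0], [0, 0, 0, 0, 0, 0]]}}

```text
clock: 19.2
tcp_pos: [0.5471, -0.28, 0.0341]
ee_rot: [0.647, 0.285, 0.647, -0.285]
wrist_force: [0.4, -0.2, -0.5]
width: 0.0004
```

{"name": "move_arm", "arguments": {"increments": [[0, 0, -0.2, 0, 0, 0], [0, 0, 0, 0, 0, 0], [0, 0, 0, 0, 0, 0]]}}

```text
clock: 19.5
tcp_pos: [0.5455, -0.2785, 0.0336]
ee_rot: [0.647, 0.285, 0.647, -0.285]
wrist_force: [-0.0, 0.4, -0.1]
width: 0.0006
```

{"name": "move_arm", "arguments": {"increments": [[0, 0, -0.2, 0, 0, 0], [0, 0, 0, 0, 0, 0], [0, 0, 0, 0, 0, 0]]}}

```text
clock: 19.8
tcp_pos: [0.5442, -0.2769, 0.0336]
ee_rot: [0.647, 0.285, 0.647, -0.285]
wrist_force: [0.5, 0.1, 0.1]
width: 0.0005
```

```bash
python3 - <<'E'
from pl import *
st=robot.state(); t=np.radians(75.45-32.9); 
xy0,_=tgt(-32.9,40,-48); d=np.array(st["tcp_pos"][:2])-xy0; print("px off",d@[np.cos(t),np.sin(t)],"py off",d@[-np.sin(t),np.cos(t)])
go([(*tgt(-32.9,40,-57),.034)]+arc(np.linspace(-32.9,-2.9,21)[1:],40,-57,.034))
E
```

```text
px off 0.0006520939436227794 py off -0.012142256089750492
[-0.04, -0.07, -0.31, -0.1, -0.0, 0.0], [0.0, 0.24, -0.26, -1.5, 0.0, 0.0], [0.0, 0.24, -0.26, -1.5, 0.0, 0.0], [0.0, 0.24, -0.26, -1.5, 0.0, 0.0], [0.0, 0.24, -0.26, -1.5, 0.0, 0.0], [0.0, 0.24, -0.26, -1.5, 0.0, 0.0], [0.0, 0.24, -0.26, -1.5, 0.0, 0.0], [0.0, 0.24, -0.26, -1.5, 0.0, 0.0], [0.0, 0.24, -0.26, -1.5, 0.0, 0.0], [0.0, 0.24, -0.26, -1.5, 0.0, 0.0], [0.0, 0.24, -0.26, -1.5, 0.0, 0.0], [0.0, 0.24, -0.26, -1.5, 0.0, 0.0], [0.0, 0.24, -0.26, -1.5, 0.0, 0.0], [0.0, 0.24, -0.26, -1.5, 0.0, 0.0], [0.0, 0.24, -0.26, -1.5, 0.0, 0.0], [0.0, 0.24, -0.26, -1.5, 0.0, 0.0], [0.0, 0.24, -0.26, -1.5, 0.0, 0.0], [0.0, 0.24, -0.26, -1.5, 0.0, 0.0], [0.0, 0.24, -0.26, -1.5, 0.0, 0.0], [0.0, 0.24, -0.26, -1.5, 0.0, 0.0], [0.0, 0.24, -0.26, -1.5, 0.0, 0.0],
```

{"name": "move_arm", "arguments": {"increments": [[0, -0.05, -0.3, 0, 0, 0], [0, 0.23, -0.26, -1.5, 0, 0], [0, 0.23, -0.26, -1.5, 0, 0], [0, 0.23, -0.26, -1.5, 0, 0], [0, 0.23, -0.26, -1.5, 0, 0], [0, 0.23, -0.26, -1.5, 0, 0], [0, 0.23, -0.26, -1.5, 0, 0], [0, 0, 0, 0, 0, 0], [0, 0, 0, 0, 0, 0]]}}

```text
clock: 20.7
tcp_pos: [0.5397, -0.2541, 0.0336]
ee_rot: [0.667, 0.233, 0.668, -0.233]
wrist_force: [-0.5, -0.6, -0.0]
width: 0.0006
```

```bash
cat > chk.py <<'E'
from pl import *
st=robot.state(); w=robot.camera("wrist")
P=cloud(w,st); D=(P[...,:2]-DO)@DM*1000; z=P[...,2]; dark=(w["pixels"].max(2)<70)
m=dark&(z>.06)&(z<.073)&(abs(D[...,0]+25)<60)&(abs(D[...,1]+10)<60); g=cv2.minAreaRect(D[m].astype(np.float32)); print("grip",g)
m=dark&(z>.021)&(z<.03)&(abs(D[...,0])<170)&(abs(D[...,1])<130)
X=D[m]; r=cv2.minAreaRect(X.astype(np.float32)); print("plate",r)
a=r[2]; phi=a-90 if a>45 else a; t=np.radians(phi); M=np.array([[np.cos(t),-np.sin(t)],[np.sin(t),np.cos(t)]])
print("phi",phi,"notch from peg (plate axes)",M.T@(np.array(g[0])+M@[-45,37]-PEG),"via rect",M.T@(np.array(r[0])+M@[-34,37]-PEG))
f=np.array(st["tcp_pos"][:2]); fd=(f-DO)@DM*1000; print("finger in plate",M.T@(fd-PEG)+PEG, "force deck",st["wrist_force"][:2]@DM, st["tcp_pos"][2],st["clock"])
E
python3 chk.py
```

```text
grip ((-33.06981658935547, -14.868950843811035), (12.62464427947998, 41.09059143066406), 65.77484893798828)
plate ((-32.24384307861328, -15.197463989257812), (98.79219818115234, 214.55860900878906), 64.77672576904297)
phi -25.22327423095703 notch from peg (plate axes) [0.56163253 1.12660994] via rect [12.44884761  1.18140517]
finger in plate [ 41.43933899 -54.55539997] force deck [-0.73443219  0.35005024] 0.0336175508614625 20.7
```

{"name": "move_arm", "arguments": {"increments": [[0, 0.23, -0.26, -1.5, 0, 0], [0, 0.23, -0.26, -1.5, 0, 0], [0, 0.23, -0.26, -1.5, 0, 0], [0, 0.23, -0.26, -1.5, 0, 0], [0, 0.23, -0.26, -1.5, 0, 0], [0, 0.23, -0.26, -1.5, 0, 0], [0, 0.23, -0.26, -1.5, 0, 0], [0, 0.23, -0.26, -1.5, 0, 0], [0, 0, 0, 0, 0, 0], [0, 0, 0, 0, 0, 0]]}}

```text
clock: 21.75
tcp_pos: [0.5324, -0.2275, 0.0336]
ee_rot: [0.688, 0.162, 0.689, -0.162]
wrist_force: [0.0, -0.9, 0.8]
width: 0.0005
```

```bash
python3 chk.py
```

```text
grip ((-4.263069152832031, -26.359695434570312), (31.596080780029297, 92.47814178466797), 45.77338409423828)
plate ((-23.6209716796875, -9.1785888671875), (98.76779174804688, 212.8614959716797), 77.83446502685547)
phi -12.165534973144531 notch from peg (plate axes) [ 21.85991499 -13.40172985] via rect [10.31604439 -0.68588494]
finger in plate [ 38.62629786 -56.37626391] force deck [-0.82618016 -0.23392721] 0.033624087320997545 21.75
```

{"name": "move_arm", "arguments": {"increments": [[0, 0.23, -0.26, -1.5, 0, 0], [0, 0.23, -0.26, -1.5, 0, 0], [0, 0.23, -0.26, -1.5, 0, 0], [0, 0.23, -0.26, -1.5, 0, 0], [0, 0.23, -0.26, -1.5, 0, 0], [0, 0, 0, 0, 0, 0], [0, 0, 0, 0, 0, 0]]}}

```text
clock: 22.5
tcp_pos: [0.525, -0.2117, 0.0336]
ee_rot: [0.697, 0.117, 0.698, -0.117]
wrist_force: [-0.5, 0.2, -0.9]
width: 0.0005
```

```bash
python3 chk.py; python3 - <<'E'
from h import *
w=robot.camera("wrist"); w["pixels"]=cv2.convertScaleAbs(w["pixels"],alpha=1.8); save(w,"w5.png")
E
```

```text
grip ((3.827585220336914, -18.529315948486328), (31.147335052490234, 92.03916931152344), 52.73443603515625)
plate ((-19.866943359375, -3.8780975341796875), (98.54336547851562, 208.97378540039062), 85.31827545166016)
phi -4.681724548339844 notch from peg (plate axes) [ 22.15029586 -13.21601497] via rect [ 8.33898336 -0.54764265]
finger in plate [ 38.09517573 -56.19741882] force deck [0.06586397 0.54195073] 0.03361717611711663 22.5
```

View pics/w5.png

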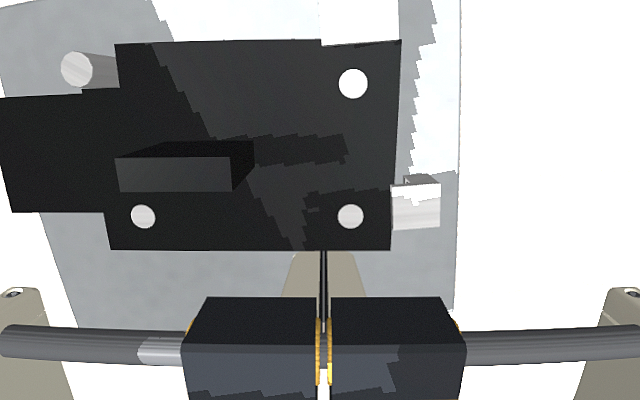

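{"name": "move_arm", "arguments": {"increments": [[0, 0.15, -0.18, -1, 0, 0], [0, 0.15, -0.18, -1, 0, 0], [0, 0.15, -0.18, -1, 0, 0], [0, 0, 0, 0, 0, 0], [0, 0, 0, 0, 0, 0]]}}

```text
clock: 23.1
tcp_pos: [0.5216, -0.2057, 0.0336]
ee_rot: [0.7, 0.099, 0.7, -0.099]
wrist_force: [0.2, 0.3, -0.2]
width: 0.0001
```

```bash
python3 chk.py
```

```text
grip ((5.538726806640625, -14.612163543701172), (31.97724151611328, 89.83731079101562), 56.383888244628906)
plate ((-19.178871154785156, -1.8022575378417969), (98.39081573486328, 205.88137817382812), 88.38024139404297)
phi -1.6197586059570312 notch from peg (plate axes) [ 20.97182661 -12.76726612] via rect [ 6.90201579 -0.66115502]
finger in plate [ 37.79628173 -56.242188  ] force deck [ 0.30372029 -0.13816629] 0.03363070098104105 23.1
```

{"name": "move_arm", "arguments": {"increments": [[0, 0.08, -0.1, -0.6, 0, 0], [0, 0.08, -0.1, -0.6, 0, 0], [0, 0, 0, 0, 0, 0], [0, 0, 0, 0, 0, 0]]}}

```text
clock: 23.55
tcp_pos: [0.5203, -0.2037, 0.0337]
ee_rot: [0.701, 0.091, 0.701, -0.091]
wrist_force: [1.8, 0.7, -0.6]
width: 0.0007
```

{"name": "move_arm", "arguments": {"increments": [[0, 0.04, -0.1, -0.3, 0, 0], [0, 0, 0, 0, 0, 0], [0, 0, 0, 0, 0, 0]]}}

```text
clock: 23.85
tcp_pos: [0.5197, -0.203, 0.0337]
ee_rot: [0.702, 0.089, 0.701, -0.089]
wrist_force: [3.0, 1.7, 1.3]
width: 0.0006
```

{"name": "move_arm", "arguments": {"increments": [[0, 0, -0.1, 0, 0, 0], [0, 0, 0, 0, 0, 0], [0, 0, 0, 0, 0, 0]]}}

```text
clock: 24.15
tcp_pos: [0.5191, -0.2027, 0.0338]
ee_rot: [0.702, 0.089, 0.701, -0.089]
wrist_force: [6.3, 2.7, -0.5]
width: 0.0005
```

```bash
python3 chk.py
```

```text
grip ((-14.346694946289062, 0.6783251762390137), (41.26860046386719, 12.72796630859375), 0.42129889130592346)
plate ((-19.134544372558594, -0.3136711120605469), (204.06346130371094, 98.1915054321289), 0.08875058591365814)
phi 0.08875058591365814 notch from peg (plate axes) [-0.4030104   0.60920126] via rect [ 5.80760932 -0.37537751]
finger in plate [ 37.29541792 -55.97820387] force deck [ 4.2155757  -5.44003916] 0.0337819082075343 24.15
```

{"name": "move_arm", "arguments": {"increments": [[0, -0.1, -0.1, 0, 0, 0], [0, 0, -0.1, 0, 0, 0], [0, 0, 0, 0, 0, 0], [0, 0, 0, 0, 0, 0]]}}

```text
clock: 24.6
tcp_pos: [0.5188, -0.2032, 0.0341]
ee_rot: [0.703, 0.089, 0.7, -0.089]
wrist_force: [8.4, 1.6, -1.8]
width: 0.0005
```

{"name": "move_arm", "arguments": {"increments": [[0, 0, -0.1, 0, 0, 0], [0, 0, -0.1, 0, 0, 0], [0, 0, 0, 0, 0, 0], [0, 0, 0, 0, 0, 0]]}}

```text
clock: 25.0
tcp_pos: [0.5187, -0.2032, 0.0344]
ee_rot: [0.704, 0.089, 0.699, -0.089]
wrist_force: [11.5, 0.6, -2.5]
width: 0.0
```

```bash
python3 chk.py
```

```text
grip ((6.322193145751953, -11.768913269042969), (31.73801612854004, 88.09165954589844), 57.494747161865234)
plate ((-18.9390869140625, -0.3021049499511719), (204.76412963867188, 98.21751403808594), 0.3739342987537384)
phi 0.3739342987537384 notch from peg (plate axes) [ 20.00251956 -12.19418938] via rect [ 5.81661376 -0.56276161]
finger in plate [ 36.25262658 -56.13736192] force deck [  3.43319219 -11.00201064] 0.03441658649301994 25.0
```

{"name": "move_arm", "arguments": {"increments": [[0, 0, 0.3, 0, 0, 0], [0, 0, 0.7, 0, 0, 0], [0, 0, 1.5, 0, 0, 0], [0, 0, 1.5, 0, 0, 0], [-3, 0, 0, 0, 0, 0], [-4, 0, 0, 0, 0, 0], [-4, 0, 0, 0, 0, 0], [-3, 0, 3, 0, 0, 0], [0, 0, 2, 0, 0, 0], [0, 0, 0, 0, 0, 0], [0, 0, 0, 0, 0, 0], [0, 0, 0, 0, 0, 0]]}}

```text
clock: 26.25
tcp_pos: [0.5996, -0.2254, 0.1726]
ee_rot: [0.7, 0.09, 0.703, -0.089]
wrist_force: [0.1, 0.7, -0.8]
width: 0.0003
```

```bash
python3 chk.py; python3 - <<'E'
from h import *
st=robot.state(); w=robot.camera("wrist"); 
P=cloud(w,st); D=(P[...,:2]-DO)@DM*1000; z=P[...,2]
for k,b in(("stop",(30,75,30,75)),("side",(55,100,-50,-15)),("peg",(-75,-45,20,50))):
    m=(z>.031)&(z<.048)&(D[...,0]>b[0])&(D[...,0]<b[1])&(D[...,1]>b[2])&(D[...,1]<b[3])
    if m.sum()>5: print(k,np.percentile(D[m],2,0),np.percentile(D[m],98,0))
pl=(z>.021)&(z<.030)
def edge(sel,ax,q): return np.percentile(D[pl&sel][:,ax],q)
X=D[...,0];Y=D[...,1]
print("y+ edge x=20",edge((abs(X-20)<8)&(abs(Y)<70),1,99.5),"x=-30",edge((abs(X+30)<8)&(abs(Y)<70),1,99.5),"y- edge x=50",edge((abs(X-50)<8)&(abs(Y)<70),1,.5),"x=-50",edge((abs(X+50)<8)&(abs(Y)<70),1,.5),"x+ edge",edge((abs(Y)<15)&(abs(X)<100),0,99.5),"tongue end",edge((abs(Y)<20)&(abs(X)<140),0,.5))
im=cv2.convertScaleAbs(w["pixels"],alpha=1.6); w["pixels"]=im; save(w,"w6.png"); save(robot.camera("scene"),"scene6.png")
E
```

```text
grip ((-13.805130004882812, -0.6970529556274414), (40.19752502441406, 10.04979133605957), 0.6192599534988403)
plate ((-25.31580352783203, -16.968605041503906), (63.358272552490234, 191.66189575195312), 88.86190795898438)
phi -1.138092041015625 notch from peg (plate axes) [0.93469873 0.20805077] via rect [  0.7494839  -16.28891809]
finger in plate [  39.16268723 -137.44208741] force deck [0.68167545 0.10340205] 0.17260742697339593 26.25
side [ 62.46091651 -41.67600751] [ 83.36953156 -22.14997945]
y+ edge x=20 12.338999494475086 x=-30 -4.895195463455829 y- edge x=50 -46.63985876942638 x=-50 -46.91515817702484 x+ edge 69.28864412026566 tongue end -119.298055346733
```

View pics/w6.png

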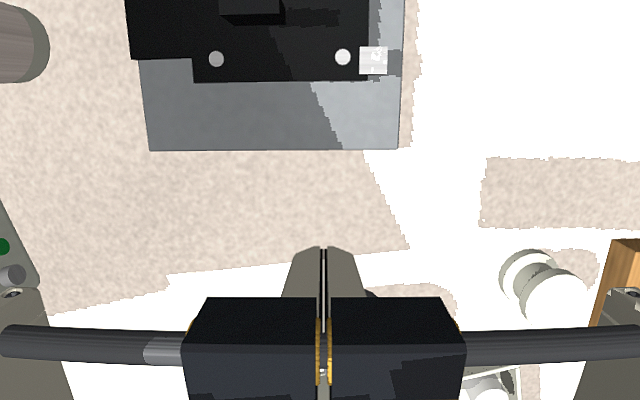

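View pics/scene6.png

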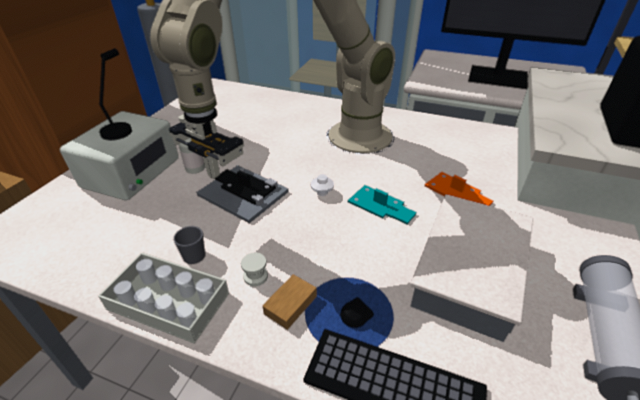

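{"name": "move_arm", "arguments": {"increments": [[0, 0, -3, 0, 0, 0], [0, 0, -4, 0, 0, 0], [0, -2, -3, 0, 0, 0], [0, -1, 0, 0, 0, 0], [0, 0, 0, 0, 0, 0], [0, 0, 0, 0, 0, 0], [0, 0, 0, 0, 0, 0]]}}

```text
clock: 27.1
tcp_pos: [0.4983, -0.2289, 0.1736]
ee_rot: [0.702, 0.089, 0.701, -0.089]
wrist_force: [0.2, 0.2, -0.3]
width: 0.0006
```

```bash
python3 - <<'E'
from h import *
st=robot.state(); w=robot.camera("wrist"); print(st["clock"],st["wrist_force"])
P=cloud(w,st); D=(P[...,:2]-DO)@DM*1000; z=P[...,2]; X=D[...,0];Y=D[...,1]
for k,b in(("stop",(30,75,30,75)),("side",(55,100,-50,-15)),("peg",(-75,-45,20,50))):
    m=(z>.031)&(z<.048)&(X>b[0])&(X<b[1])&(Y>b[2])&(Y<b[3])
    if m.sum()>5: print(k,np.percentile(D[m],1,0),np.percentile(D[m],99,0))
pl=(z>.021)&(z<.030)&(w["pixels"].max(2)<90)
def edge(sel,ax,q):
    v=D[pl&sel][:,ax]; return len(v) and round(float(np.percentile(v,q)),1)
for x in(-40,-20,0,20): print("y+ edge",x,edge((abs(X-x)<5)&(abs(Y)<70),1,99.5))
for x in(-50,0,50): print("y- edge",x,edge((abs(X-x)<5)&(abs(Y)<70),1,.5))
print("x+",[edge((abs(Y-y)<4)&(abs(X)<90),0,99.5) for y in(-10,10,25)],"notch -x wall",edge((abs(Y-38)<4)&(abs(X)<90),0,.5),"notch +y wall",edge((abs(X+62)<5)&(abs(Y)<60),1,99.5),"tongue",edge((abs(Y)<15)&(abs(X)<150),0,.5))
im=cv2.convertScaleAbs(w["pixels"],alpha=1.6); w["pixels"]=im; save(w,"w7.png")
E
```

```text
27.1 [ 0.21671565  0.18811534 -0.28893557]
stop [36.46991435 37.39935801] [66.5367348 61.0768824]
side [ 62.05452768 -42.55024131] [ 83.12780743 -22.25467815]
peg [-65.13392349  30.73827945] [-52.71321448  44.10838629]
y+ edge -40 47.9
y+ edge -20 47.9
y+ edge 0 47.8
y+ edge 20 48.6
y- edge -50 -47.4
y- edge 0 -47.3
y- edge 50 -46.5
x+ [69.4, 68.9, 68.9] notch -x wall -53.3 notch +y wall 29.8 tongue -118.9
```

View pics/w7.png

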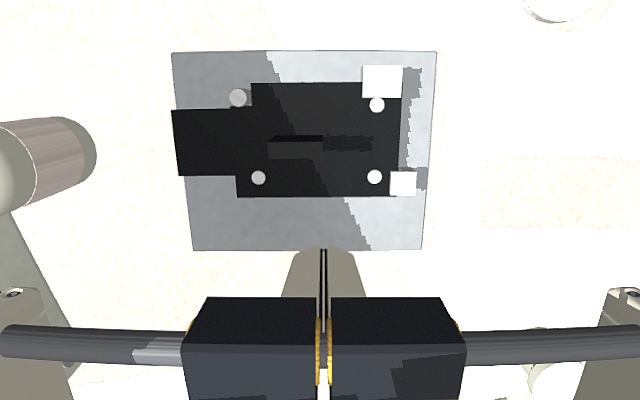

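```bash
python3 -c "
from rig import robot
print(robot.close_job())"
```

```text
the job is handed in; nothing more can be done
None
```

The plate is home on the deck, and I handed the job in at about 27 s on the robot's clock, against the 67 s limit.

- **Draw out:** I pulled the plate by its tongue about 17 cm out and let it lie. Its far edge was then roughly 30 mm clear of the shelf front.
- **Set down:** I took it by the upright grip and set it on the deck about 33° clockwise from home. I slid its notch against the peg until the force rose to about 11 N, then let go.
- **Swing home:** With closed fingers on the -y edge, about 30 mm from the corner, I swung it round the peg under both clips. At the end the push force rose to about 11 N with no further movement.

The last close view shows the plate under both lips with the notch on the peg. The measured edges put it within about 1 mm and 0.5° of home, which is about the accuracy of the cameras. The arm was clear and touching nothing.

- **Slip when lifting:** The fingers were still closing when the lift began. The plate slipped about 6 mm down in the grip but stayed level.
- **Readings that disagreed:** Some automatic position fits during the push were wrong because the gripper was merged into them. I relied on the force, the pictures and the final clear view instead.
- **Bystanders:** They look undisturbed in the last pictures, but I did not measure their positions again.

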